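Turn the tea-ball dish to the mug

ROBOT

A 6-joint arm with a two-finger parallel gripper is mounted at the origin on a cart in front of the work surface, level with it; the furniture and walls round the work are solid. World frame = base frame: x ahead of the robot, y to its left, z up, the work surface at z = 0. Lengths are in m, angles in rad, forces in N, time in s.
With the tool pointing down it reaches from about 0.35 to 0.925 m from the base axis. Payload 6.4 kg.
Tool frame: the origin (TCP) lies at the very end of the fingers, on their centre line; the grasp point (between the pads) lies 19 mm behind it (hold_point_z is the distance from the TCP to the grasp point, in m); z points along the fingers, y is the line along which they close (so a half turn about z gives the same grasp; the last joint's range is limited). The gripper opens to 94 mm and grips with 3 to 60 N. Pads are 16 mm wide; open, the fingers measure 119 mm over their backs; the gripper's body (75 mm by 177 mm) begins 78 mm behind the grasp point.
Start: joints at [0.949, 0.245, 1.558, -0, 1.339, -0.174], TCP at [0.281, 0.586, 0.205] pointing down, gripper open.
Joint ranges: [-3.13, 3.13], [-1.02, 2.26], [0.13, 2.54], [-0.95, 4.09], [0.21, 2.88], [-2.74, 2.74]. Speed limits (rad/s): [2.57, 2.57, 3.14, 3.14, 3.14, 3.14].

INTERFACE

Orientations are given as a rotation vector (axis times angle).
In Python, from bench import reach, move_linear, set_joints, let_go, gripper_close, wait, inverse_kinematics, observe, capture, camera_info, MotionError, sign_off, hold_point_z gives the robot as it stands. Calls block until the motion is done:
- reach(position, orientation): joint-space move of the TCP to a pose.
- move_linear(position, attitude=None, v=0.15, force_limit=None): straight line of the TCP; attitude=None keeps the orientation; v is the mean speed in m/s. With force_limit (N) it stops when the force on the tool has changed by that much, and returns True; else False.
- set_joints(angles): joint-space move.
- let_go() and gripper_close(effort=None): open the fingers fully, or close them until they stop; effort is the grip in N (None keeps the last).
- wait(seconds).
- inverse_kinematics(position, orientation): joint angles nearest the present ones, or None.
- observe(): the state.
- capture(name): name is "scene" or "top"; returns (picture, depth): 480x640x3 uint8, red, green, blue; 480x640 float32, m along the optical axis (not along the pixel's ray), 0 where there is no reading.
- camera_info(name): a dict with "fovy" (degrees; the focal length in pixels is half the picture's height over the tangent of half this angle, whatever the lens; pixels are square), "cx", "cy" (the principal point, pixels), "R" (3x3) and "t" (3): a world point X has camera coordinates R X + t. Camera axes: x right, y down, z forward; pixel columns grow to the right and rows downward; lengths in m; the calibration is good to about 2 mm. A picture is of the moment at which its call begins. camera_info takes no time and is no camera call.
A pose or a line that the arm cannot do raises MotionError and nothing moves.
- sign_off(): hands the job in; it is judged then, once.
The state is a dict: "clock": time; "joint_pos": joint angles; "dq": joint speeds; "effort": joint torques, N m; "eef_pos": TCP position; "orientation": TCP orientation; "contact_force": force on the tool from outside, world axes, zero at the start; "ft_torque": the same for the moment, N m; "gripper_width": finger opening in m; "grip_force": force on a finger pad.
Only numpy, scipy, OpenCV 4.12 (cv2) and the standard library are available. Lean on these libraries where they do the work, as an engineer would, in place of code of your own. Each camera call takes 0.05 s, during which the arm holds its last target. There are 200 camera calls.

TASK

A loose steel tea ball rests in the hollow of a blue drip dish on the round board. Swing the dish's folded carry handle up until it clicks upright while the dish stays on the board, lift the dish by the handle straight up off the board, and only then turn it level a quarter turn so that its white pouring lip points straight at the mug. Finish holding it still and level by the handle, about 10 cm above the middle of the board, with the ball still lying in the middle; do not touch the ball, and leave the mug and jars where they stand.

Things in the scene. Friction and masses are not known exactly. Their poses are not given: they have to be found in the camera images.
- board: round wooden board, 250 mm across, 16 mm thick, fixed to the worktop; origin at the centre of its underside (z = 0), z up. The mug stands on its own y axis, on the +y or the -y side, 240 to 250 mm from its centre; the sugar jar stands opposite.
- dish: blue round drip dish with a white pouring lip, 160 mm across the rim, 36 mm high at the rim, standing foot 120 mm across, about 0.65 kg with its handle, loose; origin at the centre of its underside, +x towards the lip, z up; stands on the board (origin z = 0.016) with the lip within 0.13 rad of the board's +x. The floor inside is a shallow cone (slope 6 degrees, deepest in the middle, up to 64 mm radius), so a tilt of more than 6 degrees or a jerk lets the ball roll away.
- lip_tip (a point): outer end of the white pouring lip, 105 mm from the dish's axis along dish +x, 34 mm above its underside; the lip is 30 mm wide
- hinge_mid (a point): middle of the handle's hinge axis, on the dish's axis, 34 mm above its underside; the hinge axis is dish y. A steel bracket with the brass plunger stands beside the hinge at dish y = +106 to +110 mm, up to 70 mm above the underside.
- grip (a point): middle of the wooden grip of the carry handle: a round bar of 14 mm diameter, 120 mm long, parallel to dish y, 120 mm from the hinge axis. Two 6 mm steel arms at dish y = +-89 mm (bent in to +-74 mm at the bar) carry it. Folded it lies 120 mm out on the dish's -x side, opposite the lip, 33 mm clear of the rim; upright it stands straight above the dish's middle, 154 mm above its underside. The point's y axis is along the bar.
- handle (a joint): carry handle angle in rad: 0 folded out level on the dish's -x side, 1.571 upright at its end stop. Friction (0.035 Nm) holds it where it is left below 1.0. A sprung plunger at the hinge resists it with up to 0.12 Nm from 1.0 to 1.3; from about 1.4 it pulls the handle on to the stop and keeps it there (about 0.12 Nm pulls it out). Under 2 N at the bar swings it up.
- hollow (a point): point on the dish's axis where the ball's centre lies when it rests in the middle, 28 mm above the underside
- ball_center (a point): centre of the loose polished steel tea ball, 36 mm across, 35 g, with a dark seam
- mug: brown and cream mug with one handle, 98x132x89 mm, loose; origin at the centre of its underside
- sugar_jar: white sugar jar with cream lid, 86 mm across, 77 mm high, loose bystander on the board's other side; origin at the centre of its underside
- honey_jar: honey jar with red lid, 55x59x85 mm, loose bystander behind the board; origin at the centre of its underside

How it is judged:
By the outcome, as a careful person would: the job done as asked, in the order asked, and still so for the second after the job is handed in, while the arm keeps its last pose, push and grip.
It also fails if it takes over 56 s, if anything falls off the work surface, if the arm or the gripper's body presses on something with over 40 N, if the wrist force passes 120 N, or if a joint passes its speed limit or range.

## Working session

There is one attempt and no reset: what is moved stays moved. The work goes in short steps, each a Python script; the robot and the scene stay as the last script left them, time stands still between calls to the robot, and variables do not carry over. Pictures are saved under pics/ and viewed, at most 10 in all, crops included, and the job is handed in when it is done.

```bash
ls; mkdir -p pics; python3 - <<'E'
from bench import *
import cv2,numpy as np
for n in("scene","top"):
    p,d=capture(n); cv2.imwrite(f"pics/{n}0.png",p[:,:,::-1]); np.save(f"pics/{n}0.npy",d); print(n,camera_info(n))
print(observe(),hold_point_z)
E
```

```text
pics
scene {'fovy': 44.07539429022724, 'cx': 320.73953854047755, 'cy': 240.64716906232152, 'R': array([[-0.83354699, -0.55244534, -0.00188744],
       [-0.40488112,  0.61321472, -0.67826173],
       [ 0.37585994, -0.56459884, -0.73481798]]), 't': array([0.53467522, 0.26208226, 0.93503575])}
top {'fovy': 54.746778786999464, 'cx': 322.6077820846735, 'cy': 239.9793348386009, 'R': array([[ 0.01873881, -0.999818  ,  0.00358026],
       [-0.99768269, -0.01893281, -0.06535131],
       [ 0.0654072 , -0.00234736, -0.9978559 ]]), 't': array([0.03234721, 0.59835609, 0.98766535])}
{'clock': 0.1, 'joint_pos': array([ 9.48890228e-01,  2.45735843e-01,  1.55886719e+00,  1.34207877e-05,
        1.33872557e+00, -1.74095326e-01]), 'dq': array([ 0.0007197 , -0.0015604 , -0.00443534,  0.00036789,  0.00125733,
        0.00077116]), 'effort': array([-3.39124722e-05, -4.16911483e+01, -3.15528166e+01,  6.86386577e-02,
        3.09447222e-02, -2.57871045e-05]), 'eef_pos': array([0.28111546, 0.58546901, 0.20447433]), 'orientation': array([-6.97409195e-01, -3.06250158e+00,  2.50520409e-03]), 'contact_force': array([ 0.77815381,  0.7698983 , -0.11085586]), 'ft_torque': array([ 0.02152773, -0.0030639 , -0.00757464]), 'grip_force': 0.0, 'gripper_width': 0.09374864737497152} 0.0188
```

View pics/scene0.png

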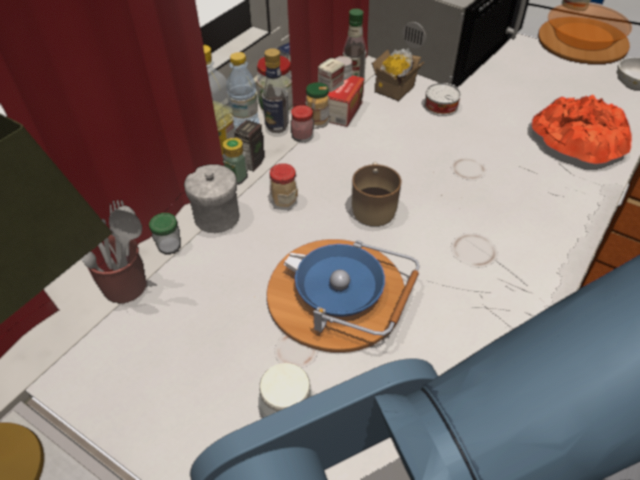

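View pics/top0.png

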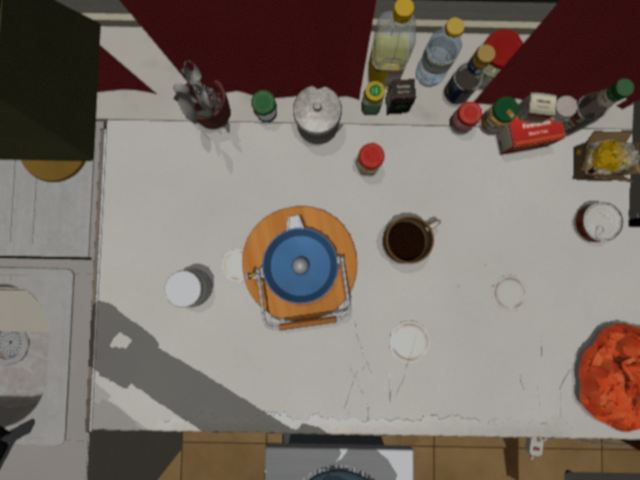

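The top view shows the ball and dish at about (300,265), the lip at (294,222) and the folded bar at (308,323). The mug is at (408,240), which is world −y, and the sugar jar is at (184,288). The bracket is at (255,274). Nothing blocks the view, so I'll measure metrically next.

```bash
cat > h.py <<'E'
import numpy as np,cv2
from bench import *
from scipy.optimize import least_squares
def cloud(n,d):
    c=camera_info(n); f=240/np.tan(np.radians(c["fovy"])/2)
    v,u=np.mgrid[0:480,0:640]
    P=np.stack([(u-c["cx"])/f*d,(v-c["cy"])/f*d,d],-1)
    return (P-c["t"])@c["R"]
def circ(xy):
    f=lambda p:np.hypot(xy[:,0]-p[0],xy[:,1]-p[1])-p[2]
    r=least_squares(f,[*xy.mean(0),.1],loss="soft_l1",f_scale=.002); return r.x
def hull(m,X):
    k=cv2.convexHull(np.argwhere(m)[:,::-1].astype(np.int32))[:,0]
    return X[k[:,1],k[:,0]]
E
cat > m.py <<'E'
from h import *
p=cv2.imread("pics/top0.png");d=np.load("pics/top0.npy");X=cloud("top",d)
hsv=cv2.cvtColor(p,cv2.COLOR_BGR2HSV);H,S,V=cv2.split(hsv)
v,u=np.mgrid[0:480,0:640]; roi=(abs(u-300)<75)&(abs(v-268)<75)
big=lambda m:(lambda l,s:l==1+np.argmax(s[1:,4]))(*cv2.connectedComponentsWithStats(m.astype(np.uint8))[1:3])
z=X[...,2]
print("table z",np.median(z[330:400,450:500]))
bo=roi&(H<20)&(S>120)&(V>80)&(abs(z-.016)<.008)
h=hull(big(bo),X);print("board",circ(h[:,:2]),np.median(z[bo]))
bl=big(roi&(H>95)&(H<125)&(S>100)); h=hull(bl,X);print("dish rim",circ(h[:,:2]),np.median(h[:,2]))
ba=roi&(v>300)&(H<20)&(S>100)&(z>.035)&(z<.075); q=X[ba];c=q.mean(0)
w=np.linalg.svd((q-c)[:,:2])[2][0]; s=(q-c)[:,:2]@w
print("bar",c,np.percentile(z[ba],[10,50,90]),w,np.ptp(s),ba.sum(), c[:2]+w*(s.max()+s.min())/2)
mu=(u>375)&(u<430)&(v>205)&(v<270)&(z>.075)&(z<.1); h=hull(mu,X);print("mug top",circ(h[:,:2]),mu.sum())
sj=(u>150)&(u<220)&(v>260)&(v<315)&(z>.06)&(z<.09); print("sugar",circ(hull(big(sj),X)[:,:2]))
li=(abs(u-294)<14)&(v>205)&(v<240)&(S<60)&(V>130)&(z>.035)&(z<.07)
q=X[li];print("lip",q.mean(0),q[:,0].max(),li.sum())
g=(abs(u-300)<12)&(abs(v-265)<12)&(S<110)&(z>.04); print("ball",X[g].mean(0) if g.any() else None,z[g].max() if g.any() else None)
E
python3 m.py
```

```text
table z 0.00023885537957200634
board [0.54784965 0.09335255 0.12370381] 0.016418901099922056
dish rim [0.54214416 0.09015705 0.07688857] 0.05224829486988445
bar [0.42467025 0.07241567 0.06501522] [0.06243782 0.06518872 0.06754181] [ 0.158323   -0.98738737] 0.11642059884555467 341 [0.42467852 0.07236409]
mug top [ 0.59897405 -0.13243706  0.04883293] 313
sugar [0.49046922 0.32721195 0.03764782]
lip [0.6314752  0.10506569 0.05118204] 0.6469091738072441 177
ball [0.54234284 0.09036967 0.05601245] 0.06844747858728148
```

```bash
cat > m2.py <<'E'
from h import *
d=np.load("pics/top0.npy");z=cloud("top",d)[...,2]
np.set_printoptions(precision=3,suppress=True,linewidth=160)
print("ball",z[261:270,296:305])
print("bar",z[317:330,300:316:3])
p=cv2.imread("pics/scene0.png");d=np.load("pics/scene0.npy");X=cloud("scene",d)
H,S,V=cv2.split(cv2.cvtColor(p,cv2.COLOR_BGR2HSV))
q=(X-[.4247,.0724,0])[...,:2]; a=q@[.158,-.987]; b=q@[.987,.158]
m=(abs(a)<.05)&(abs(b)<.02)&(X[...,2]>.03)&(H<20)&(S>100)
print("bar scene",m.sum(),np.percentile(X[m][:,2],[5,50,90,98]),X[m].mean(0),b[m].mean())
q=(X-[.5423,.0903,0])[...,:2]; m=(np.hypot(q[...,0],q[...,1])<.015);print("ball scene",np.percentile(X[m][:,2],[50,98]))
cv2.imwrite("pics/c1.png",cv2.resize(p[220:370,240:440],None,fx=4,fy=4,interpolation=3))
E
python3 m2.py
```

```text
ball [[0.056 0.058 0.057 0.057 0.059 0.063 0.061 0.06  0.059]
 [0.064 0.068 0.062 0.058 0.06  0.059 0.064 0.058 0.058]
 [0.061 0.062 0.063 0.062 0.062 0.058 0.059 0.059 0.061]
 [0.059 0.06  0.066 0.062 0.062 0.065 0.062 0.063 0.06 ]
 [0.061 0.064 0.062 0.065 0.064 0.06  0.059 0.062 0.06 ]
 [0.057 0.057 0.06  0.062 0.064 0.062 0.062 0.062 0.057]
 [0.057 0.06  0.059 0.063 0.062 0.063 0.06  0.057 0.06 ]
 [0.057 0.06  0.058 0.064 0.061 0.057 0.059 0.062 0.06 ]
 [0.054 0.057 0.059 0.063 0.065 0.06  0.057 0.058 0.057]]
bar [[ 0.012  0.013  0.015  0.015  0.017  0.016]
 [ 0.017  0.017  0.014  0.014  0.016  0.066]
 [ 0.017  0.02   0.059  0.065  0.062  0.064]
 [ 0.062  0.062  0.064  0.066  0.064  0.064]
 [ 0.068  0.067  0.067  0.067  0.064  0.065]
 [ 0.063  0.068  0.066  0.067  0.066  0.066]
 [ 0.066  0.064  0.065  0.071  0.067  0.067]
 [ 0.067  0.064  0.068  0.066  0.065  0.061]
 [ 0.067  0.065  0.063  0.064 -0.002 -0.002]
 [ 0.062  0.063  0.001  0.001 -0.004 -0.001]
 [ 0.002  0.001 -0.001 -0.    -0.002  0.   ]
 [ 0.     0.001 -0.001 -0.001 -0.    -0.003]
 [-0.001  0.001 -0.001  0.    -0.001 -0.   ]]
bar scene 344 [0.06  0.063 0.066 0.067] [0.423 0.075 0.063] -0.0016466493392049504
ball scene [0.056 0.062]
```

View pics/c1.png

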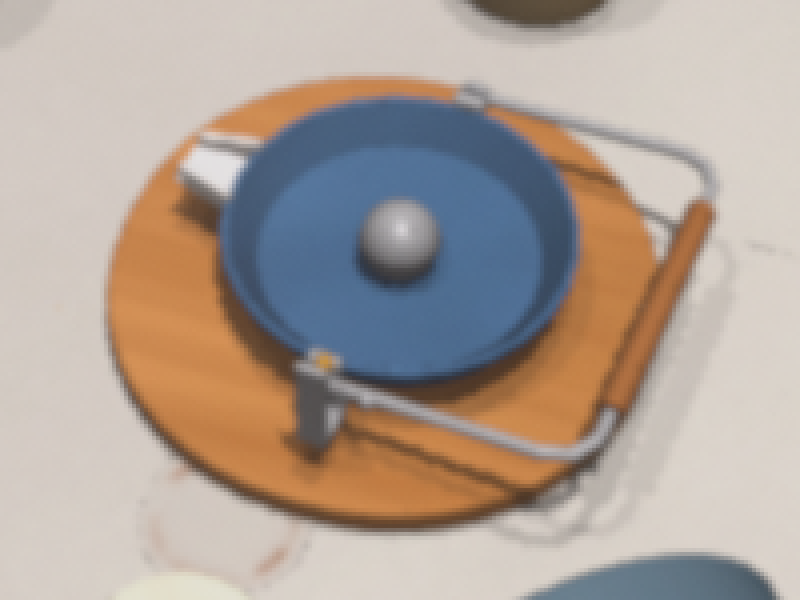

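The close-up shows the ball centred in the dish. The folded bar's top reads about 67 mm, so the handle sits at roughly 0.08 rad. I'll check IK for both grasp options through to the end pose before approaching.

```bash
cat >> h.py <<'E'
from scipy.spatial.transform import Rotation as Ro
D=np.array([.5423,.0903]);YAW=.157;BO=np.array([.5478,.0933]);TURN=-np.pi/2+.235-YAW
SGN=1
def att(t,yaw=YAW,sgn=None):
    sgn=sgn or SGN; a=np.array([np.sin(t),0,-np.cos(t)]);c=sgn*np.array([np.cos(t),0,np.sin(t)])
    return Ro.from_euler("z",yaw)*Ro.from_matrix(np.c_[np.cross(c,a),c,a])
def bar(th,dz=0):
    return np.array([*(D-.12*np.cos(th)*np.array([np.cos(YAW),np.sin(YAW)])),.05+.12*np.sin(th)+dz])
def tcp(b,R,s=.017): return b+s*R.as_matrix()[:,2]
E
python3 - <<'E'
from h import *
np.set_printoptions(precision=3,suppress=True)
for s in(1,-1):
    R=att(np.radians(22),sgn=s); print(s,inverse_kinematics(tcp(bar(.083),R),R.as_rotvec()))
    R=att(0,sgn=s); print(inverse_kinematics(tcp(bar(1.57),R),R.as_rotvec()))
    R=att(0,YAW+TURN,sgn=s); print(inverse_kinematics(np.array([*BO,.25]),R.as_rotvec()))
E
```

```text
1 [-0.176 -0.301  2.46   0.21   0.629 -0.481]
[-0.041  0.066  1.859  0.     1.217 -0.198]
[-0.035 -0.011  1.755 -0.     1.398  1.3  ]
-1 [-0.176 -0.301  2.46   0.21   0.629  2.661]
None
[-0.035 -0.011  1.755 -0.     1.398 -1.841]
```

```bash
python3 - <<'E'
from h import *
np.set_printoptions(precision=4,suppress=True)
R=att(np.radians(22));rv=R.as_rotvec();T=tcp(bar(.083),R);a=R.as_matrix()[:,2]
reach(T-.12*a,rv); print(observe()["clock"])
print("hit",move_linear(T,v=.08,force_limit=4))
o=observe();print(o["clock"],o["eef_pos"]-T,o["contact_force"])
for n in("scene","top"):
    p,d=capture(n);cv2.imwrite(f"pics/{n}1.png",p[:,:,::-1])
cv2.imwrite("pics/c2.png",np.hstack([cv2.resize(cv2.imread("pics/scene1.png")[200:400,240:440],(400,400)),cv2.resize(cv2.imread("pics/top1.png")[200:400,200:400],(400,400))]))
E
```

```text
2.025
hit False
3.675 [ 0.0003 -0.0001  0.0004] [ 0.0545 -0.0265  0.5871]
```

View pics/c2.png

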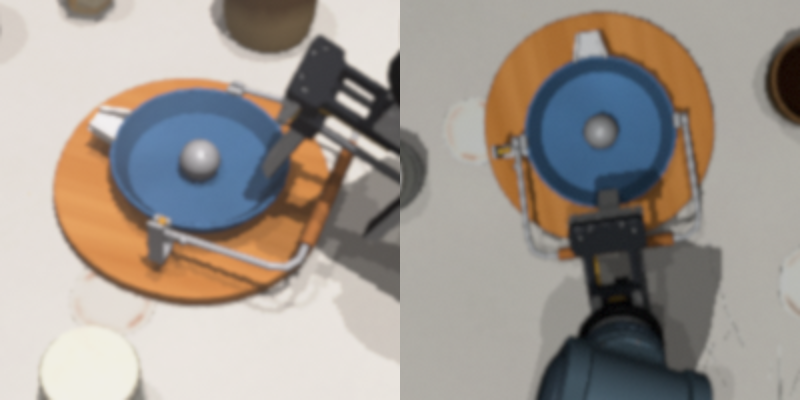

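The scene and top views show the fingers straddling the middle of the bar, with the inner finger just above the rim and the ball centred. Next I'll close lightly and swing.

```bash
python3 - <<'E'
from h import *
np.set_printoptions(precision=3,suppress=True)
gripper_close(6)
o=observe();print(o["clock"],o["gripper_width"],o["grip_force"],o["contact_force"])
t0=np.radians(22);f0=o["contact_force"]
for th in np.linspace(.083,1.571,11)[1:]:
    R=att(t0*(1-(th-.083)/1.488)); b=bar(th,-.001*(th/1.57))
    hit=move_linear(tcp(b,R),R.as_rotvec(),v=.035,force_limit=9)
    o=observe();print(round(th,2),hit,o["clock"],o["contact_force"]-f0,o["gripper_width"])
    if hit: break
for n in("scene","top"):
    p,d=capture(n);cv2.imwrite(f"pics/{n}2.png",p[:,:,::-1])
cv2.imwrite("pics/c3.png",np.hstack([cv2.resize(cv2.imread("pics/scene2.png")[170:370,220:420],(400,400)),cv2.resize(cv2.imread("pics/top2.png")[200:400,200:400],(400,400))]))
E
```

```text
4.975 0.013613075057982916 6.000191867351532 [-2.456 -0.648 -0.487]
0.23 False 5.625 [0.334 0.775 1.273] 0.01326615794861192
0.38 False 6.275 [0.458 0.308 1.596] 0.013984551412680483
0.53 False 6.9167 [-0.48  -1.173  2.367] 0.01368806321980228
0.68 False 7.5583 [-3.01  -0.564  4.645] 0.013446392818769108
0.83 False 8.2 [-1.91   0.692  4.335] 0.013419194070471091
0.98 False 8.8417 [-1.05   0.956  4.362] 0.013236615916583858
1.12 False 9.4833 [0.195 1.004 4.834] 0.013832638326220306
1.27 False 10.125 [1.31  1.732 3.6  ] 0.013629163274983794
1.42 False 10.7667 [3.307 1.7   1.101] 0.013609952635239847
1.57 False 11.4083 [3.197 2.155 0.42 ] 0.013424512560066425
```

View pics/c3.png

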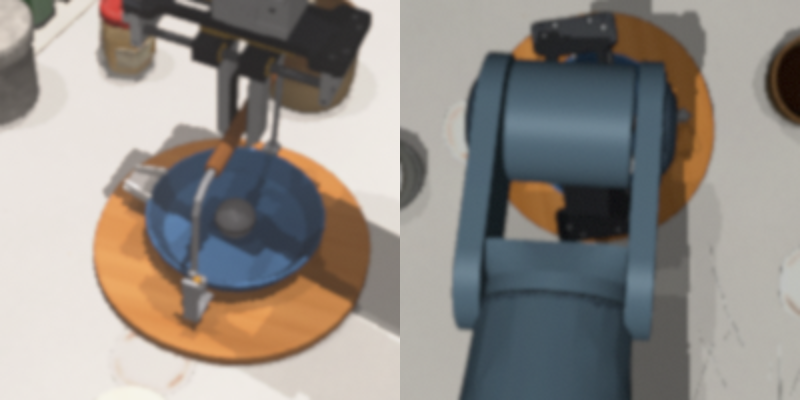

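The scene view shows the handle upright in the fingers and the ball near the middle. I'll release so the plunger seats it freely, then check.

```bash
python3 - <<'E'
from h import *
np.set_printoptions(precision=4,suppress=True)
let_go(); wait(.3)
p,d=capture("scene");cv2.imwrite("pics/scene3.png",p[:,:,::-1]);o=observe();print(o["clock"],o["contact_force"],o["eef_pos"])
X=cloud("scene",d);H,S,V=cv2.split(cv2.cvtColor(p,cv2.COLOR_RGB2HSV))
h=X-[*D,0]; r=np.hypot(h[...,0],h[...,1])
bl=(H>95)&(H<125)&(S>90)&(r<.1)&(X[...,2]>.045); q=X[bl]; 
e=np.hypot(*(q[:,:2]-D).T)>.07; print("rim",circ(q[e][:,:2]),e.sum(),np.percentile(q[e][:,2],[5,95]))
# rim level: plane fit on rim top
B=X[(H<20)&(S>90)&(X[...,2]>.14)&(X[...,2]<.19)&(r<.09)]
yd=np.array([-np.sin(YAW),np.cos(YAW)]);xd=np.array([yd[1],-yd[0]])
print("bar",len(B),B.mean(0),((B[:,:2]-D)@xd).mean(),np.percentile((B[:,:2]-D)@yd,[1,99]),np.percentile(B[:,2],[5,95]))
m=(S<60)&(r<.035)&(X[...,2]>.035)&(X[...,2]<.075);print("ball",m.sum(),X[m].mean(0),np.percentile(X[m][:,2],98))
cv2.imwrite("pics/c4.png",cv2.resize(p[170:370,220:420,::-1],(600,600),interpolation=3))
E
```

```text
13.1417 [ 0.2501 -0.0818  0.1102] [0.5423 0.0903 0.152 ]
rim [0.5443 0.0926 0.0758] 292 [0.0456 0.0528]
bar 364 [0.5396 0.0979 0.1741] -0.0014383650492312218 [-0.0555  0.0602] [0.1699 0.1772]
ball 319 [0.5426 0.0971 0.0523] 0.062084350642282744
```

View pics/c4.png

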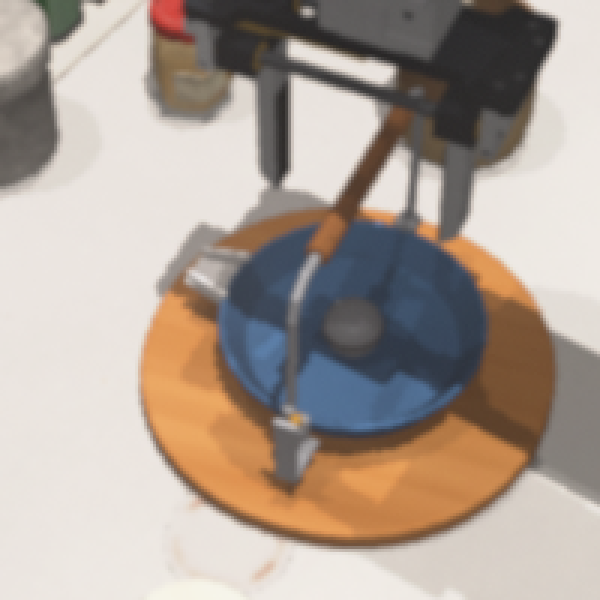

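The handle stands free and upright: the bar top is at 177 mm, so its centre is at 170 mm. The ball is in the middle, allowing for the camera seeing only its +y side. I'll regrip firmly and lift.

```bash
cat > lv.py <<'E'
from h import *
def look(c,zoff,name,yaw):
    p,d=capture("scene");X=cloud("scene",d);H,S,V=cv2.split(cv2.cvtColor(p,cv2.COLOR_RGB2HSV))
    xd=np.array([np.cos(yaw),np.sin(yaw)]);yd=np.array([-xd[1],xd[0]])
    r=np.hypot(X[...,0]-c[0],X[...,1]-c[1]);z=X[...,2]-zoff
    q=X[(H>95)&(H<125)&(S>80)&(r>.072)&(r<.084)&(z>.04)&(z<.065)]
    A=np.c_[(q[:,:2]-c)@xd,(q[:,:2]-c)@yd,np.ones(len(q))]
    print("rim plane slopes deg",np.degrees(np.linalg.lstsq(A,q[:,2],rcond=None)[0][:2]),len(q),"circ",circ(q[:,:2]),q[:,2].mean())
    m=(S<60)&(r<.035)&(z>.035)&(z<.075);print("ball",m.sum(),X[m].mean(0)-[*c,zoff])
    w=(S<60)&(V>90)&(r>.085)&(r<.108)&(z>.035)&(z<.056);l=X[w].mean(0)-[*c,0] if w.any() else [0,0];print("lip az",w.sum(),np.arctan2(l[1],l[0]),l)
    v,u=np.argwhere(r<.05).mean(0).astype(int)
    cv2.imwrite(f"pics/{name}.png",cv2.resize(p[v-110:v+110,u-110:u+110,::-1],(600,600),interpolation=3))
E
python3 - <<'E'
from lv import *
np.set_printoptions(precision=4,suppress=True)
look(D,0,"c5",YAW)
gripper_close(6);gripper_close(45);o=observe();print(o["gripper_width"],o["grip_force"],o["contact_force"])
P=o["eef_pos"];move_linear([P[0],P[1],P[2]+.098],v=.03);wait(.4)
o=observe();print(o["clock"],o["eef_pos"],o["contact_force"],o["ft_torque"],o["gripper_width"])
look(P[:2],.098,"c6",YAW)
E
```

```text
rim plane slopes deg [-1.5378  1.3   ] 517 circ [0.5437 0.0922 0.0757] 0.04755838365205272
ball 315 [0.0003 0.0069 0.0527]
lip az 241 0.35196261641961474 [0.0666 0.0245 0.0478]
0.012527267720350123 44.999696016311646 [0.5546 0.2202 0.4665]
18.425 [0.5424 0.0903 0.25  ] [-0.0042  0.5162 -6.1802] [-0.078   0.0711 -0.018 ] 0.01290253999047793
rim plane slopes deg [-1.3405  0.5805] 729 circ [0.5434 0.0916 0.0757] 0.14539472255582925
ball 360 [-0.0004  0.0064  0.0519]
lip az 275 0.3648780157167986 [0.0702 0.0268 0.1459]
```

View pics/c6.png

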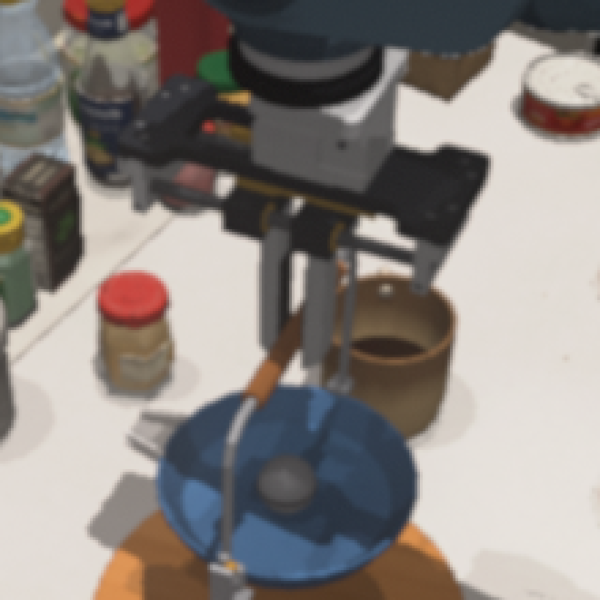

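The picture shows the dish hanging level over the board, with less than 1° change from its resting reading and the ball still central. Next is the slow quarter turn, with the 6 mm shift to the board's middle.

```bash
python3 - <<'E'
from lv import *
np.set_printoptions(precision=4,suppress=True)
P=observe()["eef_pos"]; G=np.array([*BO,P[2]]); R=att(0,YAW+TURN)
move_linear(G,R.as_rotvec(),v=np.linalg.norm(G-P)/5); wait(.8)
o=observe();print(o["clock"],o["eef_pos"],o["contact_force"],o["ft_torque"],o["joint_pos"],np.abs(o["dq"]).max())
look(BO,.098,"c7",YAW+TURN)
p,d=capture("top");cv2.imwrite("pics/top7.png",p[:,:,::-1])
X=cloud("top",d);S=cv2.cvtColor(p,cv2.COLOR_RGB2HSV)[...,1];q=X[...,:2]-BO;r=np.hypot(q[...,0],q[...,1])
w=(S<60)&(r>.085)&(r<.11)&(abs(X[...,2]-.148)<.012)&(q[...,1]<-.05);l=q[w].mean(0);print("lip top",w.sum(),l,np.arctan2(l[1],l[0]),"want",YAW+TURN)
E
```

```text
21.475 [0.5478 0.0933 0.2501] [ 0.3777  0.1904 -6.9354] [-0.0066  0.1739 -0.0089] [-0.0353 -0.0113  1.7552  0.      1.3977  1.3005] 0.0014252457387256413
rim plane slopes deg [-1.563  -0.5607] 979 circ [0.5472 0.0926 0.0755] 0.14483957826112503
ball 361 [-0.0035  0.0033  0.0519]
lip az 269 -0.7809555028677786 [ 0.0453 -0.0449  0.1444]
lip top 15 [ 0.0245 -0.1037] -1.3388314847917677 want -1.3357963267948967
```

View pics/c7.png

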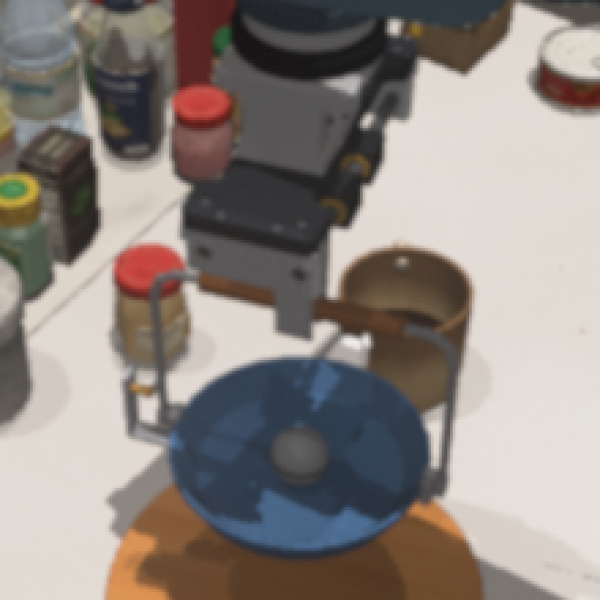

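View pics/top7.png

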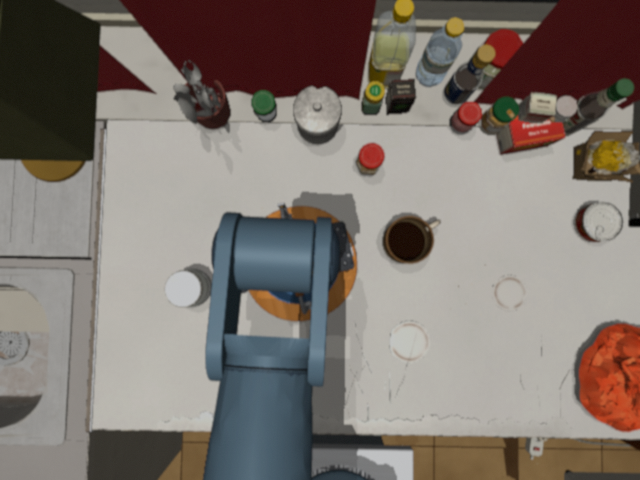

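The dish is level with its lip towards the mug, and the mug and jars haven't moved. I'll let it settle for a moment and recheck the ball before handing in.

```bash
python3 - <<'E'
from lv import *
np.set_printoptions(precision=4,suppress=True)
for i in range(3):
    wait(1.5); look(BO,.098,"c8",YAW+TURN)
o=observe();print(o["clock"],o["eef_pos"],o["gripper_width"],o["contact_force"])
E
```

```text
rim plane slopes deg [-1.5646 -0.5687] 966 circ [0.5472 0.0926 0.0755] 0.14488682098875583
ball 361 [-0.0035  0.0034  0.0519]
lip az 264 -0.7385378283615469 [ 0.047  -0.0428  0.1443]
rim plane slopes deg [-1.5832 -0.6408] 976 circ [0.5472 0.0928 0.0755] 0.14493961353183804
ball 360 [-0.0034  0.0034  0.0519]
lip az 282 -0.7107341635209828 [ 0.0477 -0.041   0.1441]
rim plane slopes deg [-1.4868 -0.7155] 959 circ [0.5473 0.0927 0.0755] 0.1449726590107433
ball 362 [-0.0035  0.0034  0.052 ]
lip az 268 -0.7529390589758823 [ 0.0458 -0.0429  0.1442]
26.225 [0.5478 0.0933 0.25  ] 0.012635369070470278 [-0.3712  0.0484 -6.3812]
```

```bash
python3 -c "
from bench import *
print(sign_off())"
```

```text
the job is handed in; nothing more can be done
None
```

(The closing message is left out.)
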